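# Screw the filter cartridge home in the water filter unit

## Task

Take the filter cartridge out of its storage sleeve, lower it upright into the well of the steel water filter unit, find the start of the hidden thread at the bottom by feel, and screw it clockwise fully home, until its flange sits down at the rim and stays there against the spring when you let go. Do it gently: do not force the thread or lean on it (never more than 35 N), and leave the mugs and coffee capsules where they stand.

Things in the scene. Friction and masses are not known exactly. Their poses are not given: they have to be found in the camera images.
- cartridge: Filter cartridge, 120 g, upright in the sleeve at the start. Origin: centre of its underside; z up its axis. White stem, 21 mm thick, to z = 100 mm; grey flange, 52 mm wide, z = 100 to 105 mm; grip bar on top, z = 105 to 148 mm, 44 mm long along x and 16 mm thick along y: pinch its two flat sides (across y). A half turn about z looks and works the same.
- cartridge_grip (a point): Point on the cartridge's axis in the middle of the grip bar, 130 mm above its underside.
- cartridge_pins (a point): Point on the cartridge's axis 10 mm above its underside, between its two round thread pins, 7 mm thick, that stick out along the cartridge's +x and -x axis (parallel to the grip bar), 38 mm over their ends.
- filter_unit: Steel water filter unit, fixed: upright cylinder 94 mm wide, 120 mm tall, on a 124 mm foot, with a small tap along its -x axis. Origin: centre of its underside; z up. A round well 44 mm wide goes down from its top along its axis; at its bottom is a fixed ring with a coarse two-start thread for the cartridge's two pins.
- well_mouth (a point): Centre of the well's mouth, level with the rim, 120 mm above the unit's underside. A spring-loaded valve pin in the middle of the well meets the cartridge when its underside is 80 mm below this point and then pushes up with 0.2 N per mm of further travel: an unscrewed cartridge rises when let go; under the thread's ribs friction holds it.
- thread_top (a point): Point on the well's axis 40 mm above the unit's underside. With its pins resting on top of the ribs or blocks the cartridge's underside is 0 to 7 mm below this point: not in the thread. There, clockwise (from above) runs into a block; anticlockwise leads up the rib to the gap at its start.
- thread_start (a point): Point on the well's axis 24.5 mm above the unit's underside: the height of the cartridge's underside when its pins have dropped to the floor of the two opposite gaps (each 48 degrees wide) where the thread starts. The gaps lie along the unit's x axis, give or take 80 degrees: how far they are turned is not measured.
- thread_home (a point): Point on the well's axis 20.5 mm above the unit's underside: the height (+-1 mm) of the cartridge's underside when screwed home, flange at most about 1 mm over the rim. From the gap's clockwise edge the rib over the pins falls 6 mm in 55 degrees, then runs level to a stop 94 degrees past that edge: turn 70 to 100 degrees clockwise from the gap's middle.
- sleeve: White plastic storage sleeve, fixed: open tube 108 mm tall, 44 mm bore, 58 mm outside, 82 mm foot. Origin: centre of its underside. At the start the cartridge hangs in it, its flange on the rim.
- mug_small: Small dotted white mug, 63 x 92 x 55 mm, between sleeve and unit; leave it alone. Origin: centre of its underside.
- capsule_a: Coffee capsule, 37 mm wide, 29 mm tall; leave it alone. Origin: centre of its underside.
- capsule_b: Coffee capsule, 37 mm wide, 29 mm tall; leave it alone. Origin: centre of its underside.
- mug_striped: Striped mug, 83 x 115 x 90 mm, left of the unit; leave it alone. Origin: centre of its underside.
Things that resemble listed ones, but are neither listed nor needed, are in the scene too. What is shaped like the cartridge but purple or turquoise is not meant. What is shaped like the sleeve but blue is not meant.

How it is judged:
By the outcome, as a careful person would: the job done as asked, in the order asked, and still so for the second after the job is handed in, with the robot touching nothing.
It also fails if it takes over 72 s, if anything falls off the work surface, if the arm or the gripper's body presses on something with over 40 N, if the wrist force passes 120 N, or if a joint passes its speed limit or range.

## Robot

A 7-joint arm with a two-finger parallel gripper is mounted at the origin on a cart in front of the work surface, level with it; the furniture and walls round the work are solid. World frame = base frame: x ahead of the robot, y to its left, z up, the work surface at z = 0. Lengths are in m, angles in rad, forces in N, time in s.
With the tool pointing down it reaches from about 0.425 to 1.025 m from the base axis. Payload 9.4 kg.
Tool frame: the origin (TCP) lies midway between the tips of the shut fingers; the grasp point (between the pads) lies 19 mm behind it; z points along the fingers, y is the line along which they close (so a half turn about z gives the same grasp; the last joint's range is limited). The gripper opens to 93 mm and grips with 3 to 60 N. Pads are 15 mm wide; open, the fingers measure 128 mm over their backs; the gripper's body (75 mm by 188 mm) begins 65 mm behind the grasp point.
Start: joints at [1.265, 0.599, -0.003, 1.599, 0.002, 0.943, -0.08], TCP at [0.164, -0.706, 0.219] pointing down, gripper open.
Joint ranges: [-2.57, 2.57], [-0.35, 1.97], [-1.29, 1.29], [0.11, 2.56], [-1.05, 4.19], [0.11, 1.86], [-2.63, 2.63]. Speed limits (rad/s): [2.22, 2.22, 3.01, 3.01, 3.14, 3.14, 3.14].

## Interface

Orientations are given as a rotation vector (axis times angle).
In Python, from rig import env, imaging gives the robot as it stands. The module is installed in compiled form; this text tells all that it offers.
- The arm moves only by the tool move_arm, never from a script. Its argument "deltas" is a list of rows, each a list of 5 numbers: the finger opening in cm, from 0 to 9.3, then the shift along the tool's x, y, z in cm, then the turn about the tool's z in rad. A call has 1 to 8 rows; each row is the pose to reach, as a shift and turn from the pose commanded when the call began, along the tool's axes at that moment; what a row does not reach only later rows make up. A row lasts 1/12 s, in which the tool goes at most 41.7 mm and 7.16 degrees, less where a joint would pass 70% of its speed; a pose out of reach is approached as far as the arm can. A call with a gripper value outside its range is refused whole. The fingers move at their own pace and stop on an object; the grip force is fixed at half the most. Time passes only in rows, so rows that repeat a pose let the fingers close. It gives the time, the measured TCP pose, the force, the opening and the grip force at its end, in the units of the state.
- env.observe(): the state, without advancing time (a new reading comes with each control period).
- imaging.get_image(name): name is "scene" or "top" or "wrist"; returns the picture (480x640x3 uint8, red, green, blue); there is no depth.
- imaging.get_calibration(name): a dict with "fovy" (degrees; the focal length in pixels is half the picture's height over the tangent of half this angle, whatever the lens; pixels are square), "cx", "cy" (the principal point, pixels), "k1" (the pictures are not rectified: a ray, as slopes to the right and down, at radius r is drawn at 1 + k1 r^2 times it, then the intrinsics apply), "R" (3x3) and "t" (3): a world point X has camera coordinates R X + t. Camera axes: x right, y down, z forward; pixel columns grow to the right and rows downward; lengths in m; the calibration is good to about 2 mm. A picture is of the moment at which its call begins: read the wrist's pose just before it. get_calibration takes no time and is no camera call; for the wrist camera it gives the pose at the moment of the call.
- env.close_job(): hands the job in; it is judged then, once.
Trained networks look in the newest picture that a camera, given by its name, has taken for a name from the list of things; names that differ only in an ending like _2 or _b are one class to them, and where a whole thing is asked for, a point or a joint stands for the part that bears it (a point fixed in the world has none). Each returns a list of dicts, best first, with "score" (0 to 1); they miss things now and then, are a little off and sometimes report something else, mostly with a low value. They report only what shows in the picture. A call takes as long as a camera call. They do not tell look-alikes from the thing itself.
- imaging.spot_in(camera, thing): "extent" ([left, top, width, height] in pixels, round what is visible of it).
The state is a dict: "clock": time; "q": joint angles; "joint_vel": joint speeds; "joint_torque": joint torques, N m; "tool_pos": TCP position; "tool_rot": TCP orientation; "ft_force": force on the tool from outside, world axes, zero at the start; "wrist_torque": the same for the moment, N m; "grip_width": finger opening in m; "grasp_force": force on a finger pad.
Only numpy, scipy, OpenCV 4.12 (cv2) and the standard library are available. Lean on these libraries where they do the work, as an engineer would, in place of code of your own. Each camera call takes 0.05 s, during which the arm holds its last target. There are 200 camera calls.

## Working session

There is one attempt and no reset: what is moved stays moved. The work goes in short steps, Python scripts to look and compute and a tool call to move; the robot and the scene stay as the last step left them, time stands still between calls to the robot, and variables do not carry over. Pictures are saved under pics/ and viewed, at most 10 in all, crops included, and the job is handed in when it is done.

Besides the shell and the picture viewer there is one more tool, called after ">>>" as name(argument=value, ...), one argument or row to a line, values as JSON. move_arm: Moves the arm, as the interface text tells. Its arguments: {"type":"object","properties":{"deltas":{"type":"array"}},"required":["deltas"]}

```bash
mkdir -p pics
python3 - <<'E'
from rig import env, imaging
import cv2, numpy as np
ims={}
for n in ["scene","top"]:
    im=imaging.get_image(n); ims[n]=im
    cv2.imwrite(f"pics/{n}0.png",im[:,:,::-1])
    c=imaging.get_calibration(n); print(n,{k:np.round(v,3).tolist() for k,v in c.items()})
    for t in ["cartridge","filter_unit","sleeve","mug_small","capsule_a","mug_striped"]:
        print(t,[(np.round(d["extent"]).tolist(),round(d["score"],2)) for d in imaging.spot_in(n,t)][:4])
s=env.observe(); print(s)
E
```

```text
scene {'fovy': 44.091, 'cx': 316.293, 'cy': 233.895, 'k1': -0.05, 'R': [[-0.595, -0.804, -0.001], [-0.327, 0.243, -0.913], [0.734, -0.543, -0.407]], 't': [0.339, 0.28, 1.039]}
cartridge [([420.0, 189.0, 20.0, 53.0], 0.91), ([382.0, 191.0, 15.0, 21.0], 0.71), ([404.0, 208.0, 21.0, 56.0], 0.62)]
filter_unit [([283.0, 232.0, 54.0, 66.0], 0.67)]
sleeve [([373.0, 212.0, 34.0, 43.0], 0.72), ([438.0, 215.0, 33.0, 49.0], 0.57)]
mug_small [([357.0, 251.0, 39.0, 28.0], 0.57), ([380.0, 189.0, 17.0, 26.0], 0.16)]
capsule_a [([341.0, 244.0, 12.0, 10.0], 0.64), ([282.0, 231.0, 50.0, 70.0], 0.37)]
mug_striped [([147.0, 266.0, 42.0, 57.0], 0.79)]
top {'fovy': 57.313, 'cx': 315.335, 'cy': 240.403, 'k1': -0.048, 'R': [[-0.019, -1.0, 0.005], [-0.974, 0.017, -0.226], [0.226, -0.009, -0.974]], 't': [0.009, 0.586, 0.895]}
cartridge [([424.0, 224.0, 22.0, 28.0], 0.94), ([457.0, 243.0, 34.0, 30.0], 0.63), ([406.0, 279.0, 25.0, 28.0], 0.62)]
filter_unit [([265.0, 239.0, 53.0, 67.0], 0.92), ([400.0, 234.0, 36.0, 33.0], 0.72)]
sleeve [([445.0, 300.0, 50.0, 31.0], 0.98), ([401.0, 232.0, 35.0, 37.0], 0.6)]
mug_s
[... 179 characters left out ...]
ck': 0.7, 'q': array([ 1.26533985,  0.59925565, -0.00248171,  1.59941749,  0.0017997 ,
        0.94289017, -0.07982608]), 'joint_vel': array([ 0.00116362, -0.00074695, -0.00063358, -0.00020923,  0.00091163,
       -0.00049413,  0.00255081]), 'joint_torque': array([-6.83132203e-04, -7.64603519e+01,  1.49582047e+00, -2.52665967e+01,
       -5.24911936e-02,  1.03449964e-02,  1.69155578e-05]), 'tool_pos': array([ 0.16438575, -0.70611331,  0.21864379]), 'tool_rot': array([ 3.12102724e+00,  3.58511503e-01, -7.78500491e-05]), 'ft_force': array([0.44836303, 0.28237319, 0.42281976]), 'wrist_torque': array([-0.00434242,  0.01856383, -0.0322943 ]), 'grasp_force': 0.0, 'grip_width': 0.09309254394466991}
```

View pics/scene0.png

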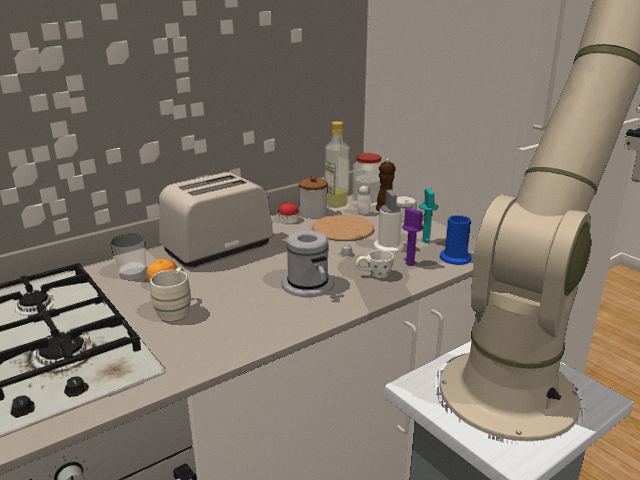

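View pics/top0.png

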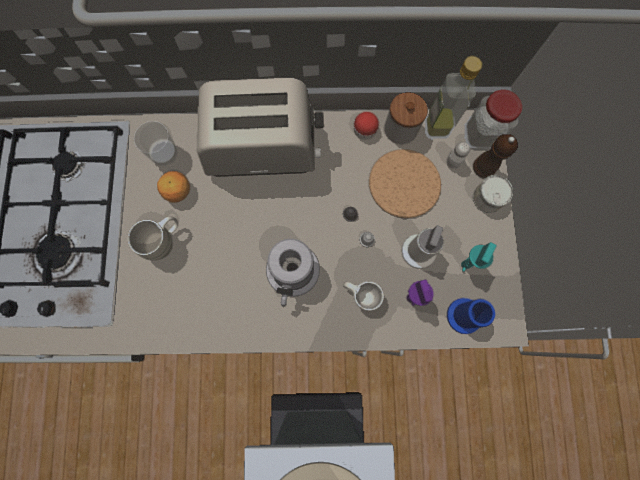

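The white sleeve with the grey-bar cartridge is at top px (428,243). The steel unit is at (292,263), with its tap towards (283,295). The purple and turquoise cartridges and the blue sleeve are decoys. I'll zoom in for accurate pixels.

```bash
cat > h.py <<'E'
from rig import env, imaging
import cv2, numpy as np
def ray(c,u,v,h=480):
    f=h/2/np.tan(np.radians(c["fovy"])/2)
    d=np.array([(u-c["cx"])/f,(v-c["cy"])/f]); p=d.copy()
    for _ in range(20): p=d/(1+c["k1"]*(p@p))
    R=np.array(c["R"]); return -R.T@np.array(c["t"]), R.T@np.array([*p,1])
def at(c,u,v,z):
    o,d=ray(c,u,v); return o+d*(z-o[2])/d[2]
def proj(c,X):
    f=240/np.tan(np.radians(c["fovy"])/2)
    p=np.array(c["R"])@np.array(X)+np.array(c["t"]); s=p[:2]/p[2]; s=s*(1+c["k1"]*(s@s))
    return np.array([c["cx"],c["cy"]])+f*s
E
python3 - <<'E'
import cv2
im=cv2.imread("pics/top0.png")
a=cv2.resize(im[220:320,260:340],None,fx=5,fy=5,interpolation=cv2.INTER_CUBIC)
b=cv2.resize(im[210:310,385:465],None,fx=5,fy=5,interpolation=cv2.INTER_CUBIC)
cv2.imwrite("pics/crop.png",cv2.hconcat([a,b]))
E
```

```text
(no output)
```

View pics/crop.png

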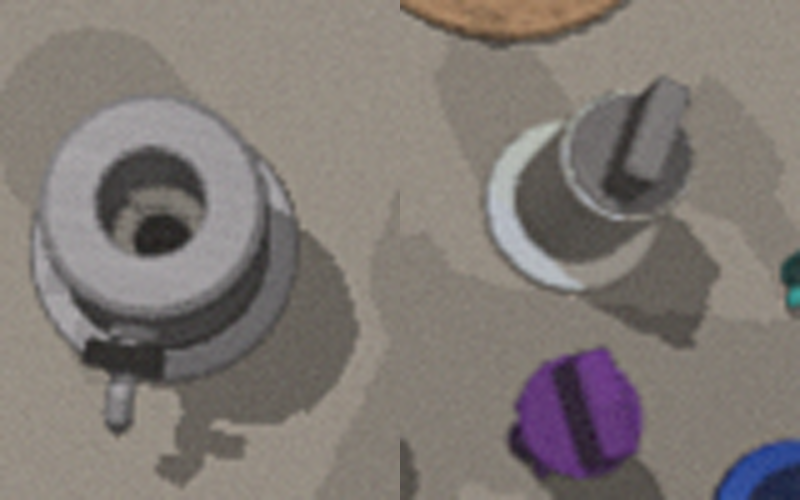

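Run:
```python
from h import *
c=imaging.get_calibration("top"); s=imaging.get_calibration("scene")
w=at(c,290.4,260.4,.12); f=at(c,430.4,240.8,.113); b=at(c,437,236,.156); pu=at(c,420.6,293,.105)
tb=at(c,482,256,.13); mug=at(c,369,295,.055)
t1=at(c,385+275/5,210+83/5,.156); t2=at(c,385+245/5,210+172/5,.156)
foot=at(c,285,288,.04)
for n,p in dict(well=w,flange=f,bar=b,purple=pu,turq=tb,mug=mug,t1=t1,t2=t2).items(): print(n,p.round(4),np.hypot(p[0],p[1]).round(3),proj(s,p).round(0))
# tap
e=at(c,260+118/5,220+400/5,.05);print("tap",e, np.degrees(np.arctan2(*(e-w)[1::-1])))
print("bar dir deg",np.degrees(np.arctan2(*(t1-t2)[1::-1])),np.linalg.norm(t1-t2))
from scipy.spatial.transform import Rotation as R
o=env.observe();print(R.from_rotvec(o["tool_rot"]).as_matrix().round(3))
k=imaging.get_calibration("wrist");print("camC",-np.array(k["R"]).T@k["t"],np.array(k["R"]).round(2),k["fovy"])
```

```text
well [0.5325 0.0506 0.12  ] 0.535 [308. 238.]
flange [ 0.5701 -0.2421  0.113 ] 0.619 [391. 208.]
bar [ 0.5699 -0.2441  0.156 ] 0.62 [392. 192.]
purple [ 0.4623 -0.2155  0.105 ] 0.51 [413. 226.]
turq [ 0.5324 -0.3414  0.13  ] 0.632 [428. 198.]
mug [ 0.4655 -0.1155  0.055 ] 0.48 [381. 255.]
t1 [ 0.5892 -0.2518  0.156 ] 0.641 [389. 189.]
t2 [ 0.5529 -0.2367  0.156 ] 0.601 [395. 194.]
tap [0.45862904 0.06931493 0.05      ] 165.7589100499632
bar dir deg -22.560607571152076 0.03936812866505864
[[ 0.974  0.227 -0.   ]
 [ 0.227 -0.974 -0.   ]
 [-0.     0.    -1.   ]]
camC [ 0.23792708 -0.68892032  0.38437781] [[ 0.23 -0.97 -0.  ]
 [-0.94 -0.22  0.27]
 [-0.26 -0.06 -0.96]] 62.980367978038785
```

Measured: cartridge axis (0.570, −0.243), bar heading −22.6°, well (0.5325, 0.0506), unit x axis about −14°. The scene camera agrees with all of these. I'll swing in, staying in front of the tall cabinet, and turn anticlockwise so there is clockwise wrist range left for later.

>>> move_arm(
  deltas=[
    [6,1.5,-3.5,-1.5,-0.1],
    [6,3,-7,-3,-0.2],
    [6,4.5,-10.5,-4.5,-0.3],
    [6,6,-14,-6,-0.4],
    [6,7.5,-17.5,-7.5,-0.5],
    [6,9.5,-20.5,-8,-0.6],
    [6,11.7,-23.5,-8,-0.7],
    [6,14,-26.8,-8,-0.8],
  ],
)

```text
clock: 1.37
tool_pos: [0.2402, -0.4123, 0.2994]
tool_rot: [2.73, 1.55, -0.001]
ft_force: [0.5, 0.1, -0.4]
grip_width: 0.0599
grasp_force: 0.0
```

```bash
cat >> h.py <<'E'
from scipy.spatial.transform import Rotation as Ro
def go(x,y,z,head):
    """shift (cm) along tool axes to TCP target, turn about tool z to bring tool x to heading (deg)"""
    o=env.observe(); M=Ro.from_rotvec(o["tool_rot"]).as_matrix()
    h=np.degrees(np.arctan2(M[1,0],M[0,0])); d=(np.array([x,y,z])-o["tool_pos"])@M*100
    print("pos",o["tool_pos"].round(4),"head",h.round(2),"q7",o["q"][6].round(2),"tilt",M[2].round(3),"-> shift",d.round(2),"turn",np.radians((h-head+180)%360-180).round(3),"t",o["clock"].__round__(2))
E
python3 -c "
from h import *
go(.40,-.22,.30,157.4); go(.57,-.243,.30,157.4)"
```

```text
pos [ 0.2402 -0.4123  0.2994] head 59.17 q7 0.3 tilt [-0.001  0.002 -1.   ] -> shift [24.7   3.87 -0.08] turn -1.714 t 1.37
pos [ 0.2402 -0.4123  0.2994] head 59.17 q7 0.3 tilt [-0.001  0.002 -1.   ] -> shift [31.44 19.64 -0.07] turn -1.714 t 1.37
```

>>> move_arm(
  deltas=[
    [6,3.5,0.5,0,-0.12],
    [6,7,1,0,-0.24],
    [6,10.5,1.5,0,-0.36],
    [6,14,2,0,-0.48],
    [6,17.5,2.5,0,-0.6],
    [6,21,3.2,0,-0.72],
    [6,24,3.9,0,-0.84],
    [6,24.7,3.9,0,-0.96],
  ],
)

```text
clock: 2.03
tool_pos: [0.4044, -0.218, 0.2993]
tool_rot: [1.696, 2.642, 0.003]
ft_force: [-0.1, 0.0, 0.3]
grip_width: 0.0602
grasp_force: 0.0
```

```bash
python3 -c "
from h import *
go(.57,-.243,.25,157.4)"
```

```text
pos [ 0.4044 -0.218   0.2993] head 114.59 q7 0.62 tilt [-0.001  0.003 -1.   ] -> shift [-9.16 14.01  4.98] turn -0.747 t 2.03
```

>>> move_arm(
  deltas=[
    [6,-2,3,0,-0.12],
    [6,-4,6,1,-0.24],
    [6,-5.5,8.5,2,-0.36],
    [6,-7,11,3,-0.48],
    [6,-8.5,13.2,4,-0.6],
    [6,-9.2,14,5,-0.72],
    [6,-9.2,14,5,-0.75],
    [6,-9.2,14,5,-0.75],
  ],
)

```text
clock: 2.7
tool_pos: [0.5663, -0.2491, 0.2474]
tool_rot: [-0.626, -3.077, -0.002]
ft_force: [0.8, 0.7, 0.2]
grip_width: 0.06
grasp_force: 0.0
```

```bash
python3 -c "
from h import *
go(.57,-.243,.119,157.4)
c=imaging.get_calibration('wrist');im=imaging.get_image('wrist')
print([d for d in imaging.spot_in('wrist','cartridge')][:3])
print(proj(c,[.57,-.243,.156]),proj(c,[.57,-.243,.113]),proj(c,[.5892,-.2518,.156]),proj(c,[.5529,-.2367,.156]))
cv2.imwrite('pics/w1.png',im[:,:,::-1])"
```

```text
pos [ 0.5663 -0.2491  0.2474] head 157.01 q7 1.1 tilt [ 0.002  0.001 -1.   ] -> shift [-0.12  0.7  12.84] turn -0.007 t 2.7
[{'extent': [271.6, 40.3, 69.9, 80.4], 'score': 0.84}, {'extent': [298.3, 198.4, 63.0, 77.5], 'score': 0.56}]
[328.86192102 243.75887585] [327.55175465 228.55251035] [327.80224572 272.77907201] [327.72440275 217.72558719]
```

View pics/w1.png

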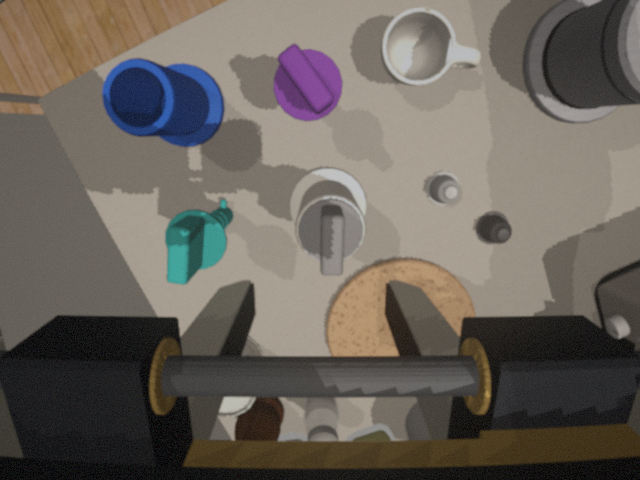

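The grey bar runs from (331,207) to (332,266), centred near (331,238), about 2 px off the prediction. The fingers straddle it and nothing else is between them.

```bash
python3 -c "
from h import *
c=imaging.get_calibration('wrist')
print(at(c,331.5,238,.156),at(c,331,230,.113))
a=at(c,331,207,.156);b=at(c,332,266,.156);print(np.linalg.norm(a-b),np.degrees(np.arctan2(*(a-b)[1::-1])))
go(.57,-.243,.119,157.4)
go(.571,-.245,.119,157.4)
"
```

```text
[ 0.56696973 -0.23999631  0.156     ] [ 0.57221012 -0.24123211  0.113     ]
0.041840261871190505 158.23154645051935
pos [ 0.5659 -0.2491  0.2486] head 156.82 q7 1.09 tilt [ 0.  0. -1.] -> shift [-0.14  0.72 12.96] turn -0.01 t 2.8
pos [ 0.5659 -0.2491  0.2486] head 156.82 q7 1.09 tilt [ 0.  0. -1.] -> shift [-0.31  0.57 12.96] turn -0.01 t 2.8
```

>>> move_arm(
  deltas=[
    [5,0,0.4,2,-0.01],
    [4.5,-0.1,0.8,4.5,-0.02],
    [4.5,-0.1,0.8,7,-0.02],
    [4.5,-0.1,0.8,9.5,-0.02],
    [4.5,-0.1,0.8,11.5,-0.02],
    [4.5,-0.1,0.8,12.7,-0.02],
    [4.5,-0.1,0.8,12.8,-0.02],
    [4.5,-0.1,0.8,12.8,-0.02],
  ],
)

```text
clock: 3.47
tool_pos: [0.5702, -0.2421, 0.121]
tool_rot: [-0.598, -3.084, 0.0]
ft_force: [-0.0, 0.2, 0.0]
grip_width: 0.0453
grasp_force: 0.0
```

>>> move_arm(
  deltas=[
    [3,0,0,0,0],
    [2,0,0,0,0],
    [1,0,0,0,0],
    [1,0,0,0,0],
    [1,0,0,0,0],
    [1,0,0,0,0],
  ],
)

```text
clock: 3.97
tool_pos: [0.5704, -0.2422, 0.1212]
tool_rot: [0.598, 3.083, -0.0]
ft_force: [-1.2, 0.7, 5.4]
grip_width: 0.0159
grasp_force: 29.9
```

```bash
python3 -c "
from h import *
go(.57,-.243,.119,157.4)
o=env.observe();print(o['ft_force'],o['wrist_torque'],o['grip_width'])
c=imaging.get_calibration('wrist');im=imaging.get_image('wrist')
cv2.imwrite('pics/w2.png',im[:,:,::-1])"
```

```text
pos [ 0.5704 -0.2422  0.1212] head 158.06 q7 0.97 tilt [-0.001 -0.    -1.   ] -> shift [ 0.01 -0.09  0.22] turn 0.011 t 3.97
[-1.16147563  0.7085167   5.35823577] [-0.01528808  0.07326615 -0.0124541 ] 0.01590789657294461
```

View pics/w2.png

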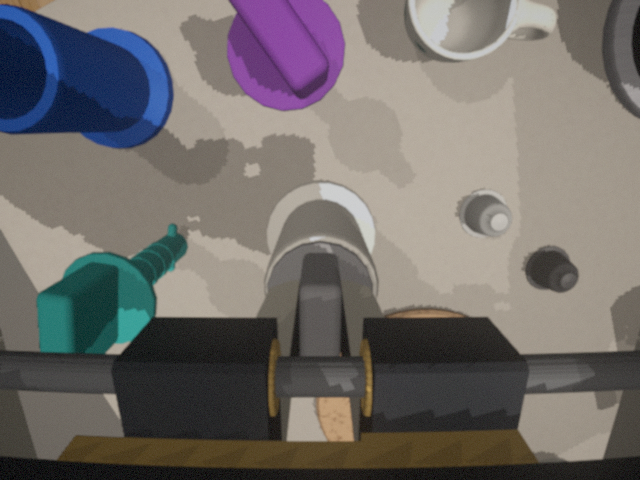

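Gripped: width 15.9 mm, with the bar at (320,300) between the pads. Next I lift straight up by 15 cm.

>>> move_arm(
  deltas=[
    [1,0,0,-1,0],
    [1,0,0,-3,0],
    [1,0,0,-5,0],
    [1,0,0,-7.5,0],
    [1,0,0,-10,0],
    [1,0,0,-12.5,0],
    [1,0,0,-14.5,0],
    [1,0,0,-15,0],
  ],
)

```text
clock: 4.68
tool_pos: [0.5714, -0.242, 0.2744]
tool_rot: [0.597, 3.08, -0.001]
ft_force: [1.0, 0.6, -0.3]
grip_width: 0.0159
grasp_force: 29.9
```

```bash
python3 -c "
from h import *
o=env.observe();print(o['ft_force'],o['wrist_torque'],o['grip_width'])
go(.5325,.0506,.271,151)
go(.5325,.0506,.271,166)
c=imaging.get_calibration('wrist');im=imaging.get_image('wrist')
M=Ro.from_rotvec(o['tool_rot']).as_matrix();p=o['tool_pos']
for q in ([0,0,.006],[0,0,.111],[.026,0,.006],[0,.026,.006],[0,-.026,.006]): print(q,proj(c,p+M@np.array(q)).round(1))
cv2.imwrite('pics/w3.png',cv2.resize(im[180:480,120:520,::-1],None,fx=2,fy=2))"
```

```text
[ 0.96832703  0.58671975 -0.30518596] [-0.0275842  -0.21139665  0.01875169] 0.015853259623473795
pos [ 0.5714 -0.242   0.2744] head 158.07 q7 1.12 tilt [-0.004  0.    -1.   ] -> shift [14.54 25.69  0.28] turn 0.123 t 4.68
pos [ 0.5714 -0.242   0.2744] head 158.07 q7 1.12 tilt [-0.004  0.    -1.   ] -> shift [14.54 25.69  0.28] turn -0.138 t 4.68
[0, 0, 0.006] [318.4 292.1]
[0, 0, 0.111] [318.7 234.7]
[0.026, 0, 0.006] [318.3 239.2]
[0, 0.026, 0.006] [373.2 292. ]
[0, -0.026, 0.006] [263.5 292. ]
```

View pics/w3.png

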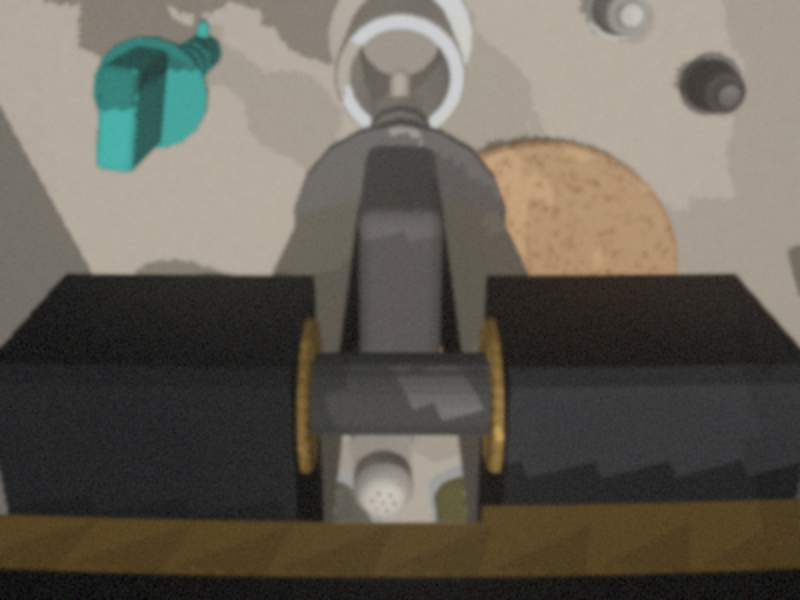

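Clean lift. The flange centre is about 1.4 mm behind the TCP along tool x (flange edge at row 242, 239 predicted), and the empty sleeve shows behind. Next I move beside the unit and refine the well position.

>>> move_arm(
  deltas=[
    [1,2,2.2,0,0],
    [1,4,4.4,0,0],
    [1,6.5,7,0,0],
    [1,9,9.5,0,0],
    [1,11,12,0,0],
    [1,13,14,0,0],
    [1,13,14,0,0],
    [1,13,14,0,0],
  ],
)

```text
clock: 5.4
tool_pos: [0.5009, -0.0626, 0.2699]
tool_rot: [-0.593, -3.084, 0.001]
ft_force: [0.1, -1.2, -0.3]
grip_width: 0.0159
grasp_force: 29.9
```

```bash
python3 -c "
from h import *
o=env.observe();print(o['ft_force'],o['wrist_torque'],o['grip_width'])
go(.5325,.0506,.271,151)
c=imaging.get_calibration('wrist');im=imaging.get_image('wrist')
print(proj(c,[.5325,.0506,.12]))
for a in (0,90,180,270): print(proj(c,[.5325+.022*np.cos(np.radians(a)),.0506+.022*np.sin(np.radians(a)),.12]))
cv2.imwrite('pics/w4.png',im[:,:,::-1])"
```

```text
[ 0.10424677 -1.15059188 -0.32624747] [ 0.02982122 -0.15722572 -0.0035287 ] 0.015916216071972914
pos [ 0.5009 -0.0626  0.2699] head 158.25 q7 0.84 tilt [ 0.001 -0.001 -1.   ] -> shift [ 1.26 11.68 -0.11] turn 0.126 t 5.4
[460.38218658 208.00461797]
[467.6302131  231.96047956]
[485.59952521 198.38539968]
[452.79274399 183.21988413]
[435.22787151 217.58381004]
```

View pics/w4.png

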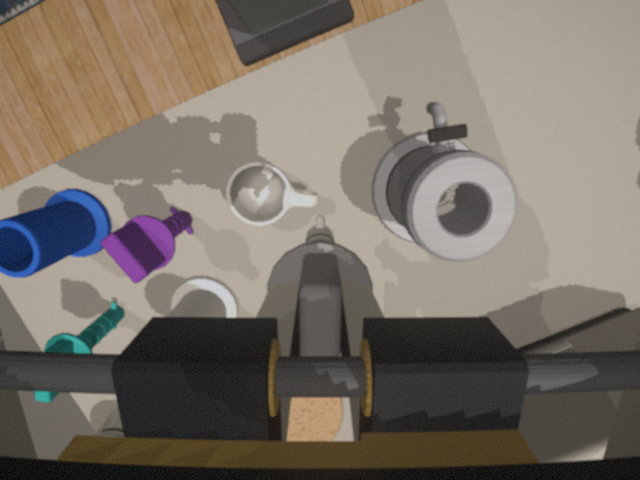

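The well mouth is at about (462,207), with (460,208) predicted, so the estimate holds to 1 mm. I'll move over the well and turn to heading 80°, the clockwise end of the search range.

>>> move_arm(
  deltas=[
    [1,0.2,2,0,0.11],
    [1,0.5,5,0,0.22],
    [1,0.8,8,0,0.33],
    [1,1.1,10,0,0.44],
    [1,1.3,11.5,0,0.55],
    [1,1.3,11.8,0,0.66],
    [1,1.3,11.8,0,0.77],
    [1,1.3,11.8,0,0.88],
  ],
)

```text
clock: 6.12
tool_pos: [0.5344, 0.0496, 0.2696]
tool_rot: [-1.862, -2.529, 0.002]
ft_force: [-0.2, 0.5, -0.3]
grip_width: 0.0159
grasp_force: 29.9
```

```bash
python3 -c "
from h import *
go(.5327,.052,.27,80)"
```

```text
pos [0.5344 0.0496 0.2696] head 107.27 q7 -0.16 tilt [ 0.    -0.001 -1.   ] -> shift [ 0.28 -0.09 -0.04] turn 0.476 t 6.12
```

>>> move_arm(
  deltas=[
    [1,0.1,0,0,0.12],
    [1,0.2,-0.1,0,0.24],
    [1,0.3,-0.1,0,0.36],
    [1,0.3,-0.1,0,0.47],
    [1,0.3,-0.1,1,0.47],
    [1,0.3,-0.1,2,0.47],
    [1,0.3,-0.1,2.5,0.47],
    [1,0.3,-0.1,2.5,0.47],
  ],
)

```text
clock: 6.78
tool_pos: [0.5312, 0.0524, 0.2434]
tool_rot: [-2.39, -2.036, 0.005]
ft_force: [-0.7, 0.4, -0.7]
grip_width: 0.0164
grasp_force: 29.9
```

```bash
python3 -c "
from h import *
go(.5327,.052,.151,80)
o=env.observe();print(o['ft_force'],o['wrist_torque'])
c=imaging.get_calibration('wrist');im=imaging.get_image('wrist')
M=Ro.from_rotvec(o['tool_rot']).as_matrix();p=o['tool_pos']
for q in ([-.0014,0,.006],[-.0014,0,.111],[.026,0,.006]): print(q,proj(c,p+M@np.array(q)).round(1))
W=np.array([.5325,.0506,.12])
print(proj(c,W),[proj(c,W+[r*np.cos(a),r*np.sin(a),0]).round(0).tolist() for r in (.022,.047) for a in np.radians([80,-10,170])])
cv2.imwrite('pics/w5.png',cv2.resize(im[150:450,120:520,::-1],None,fx=2,fy=2))"
```

```text
pos [0.5312 0.0524 0.2434] head 80.84 q7 -0.59 tilt [-0.001 -0.003 -1.   ] -> shift [-0.01  0.19  9.24] turn 0.015 t 6.78
[-0.66762442  0.39761274 -0.67459836] [-0.08263516 -0.01966098 -0.07322322]
[-0.0014, 0, 0.006] [317.9 297.1]
[-0.0014, 0, 0.111] [318.4 238.3]
[0.026, 0, 0.006] [317.8 241.7]
[321.10010745 234.05788502] [[322.0, 206.0], [350.0, 234.0], [292.0, 234.0], [322.0, 172.0], [383.0, 235.0], [260.0, 233.0]]
```

View pics/w5.png

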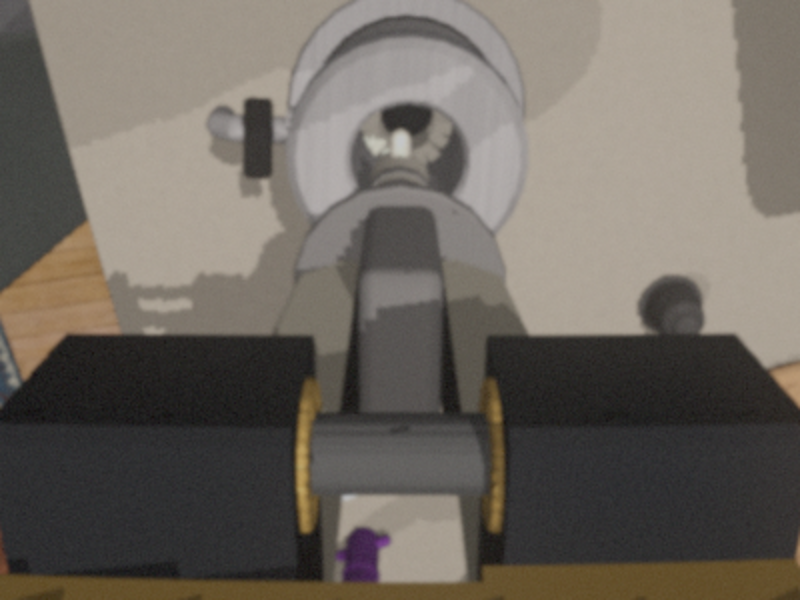

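Flange and well are both in view. The well centre is at crop x≈408 and the stem tip at x≈400, so I need about 3 mm to tool +y. I'll correct and descend to just above the thread.

>>> move_arm(
  deltas=[
    [1,0.1,0.28,0,0.015],
    [1,0.13,0.28,0.5,0.015],
    [1,0.13,0.28,1.2,0.015],
    [1,0.13,0.28,2,0.015],
    [1,0.13,0.28,2.8,0.015],
    [1,0.13,0.28,3.2,0.015],
    [1,0.13,0.28,3.2,0.015],
  ],
)

```text
clock: 7.42
tool_pos: [0.5343, 0.0539, 0.2123]
tool_rot: [-2.408, -2.016, 0.003]
ft_force: [0.1, -1.4, -1.3]
grip_width: 0.0157
grasp_force: 29.9
```

>>> move_arm(
  deltas=[
    [1,0,0,0.8,0],
    [1,0,0,1.6,0],
    [1,0,0,2.4,0],
    [1,0,0,3.2,0],
    [1,0,0,4,0],
    [1,0,0,4.7,0],
    [1,0,0,4.7,0],
  ],
)

```text
clock: 8.0
tool_pos: [0.5343, 0.0539, 0.165]
tool_rot: [-2.408, -2.016, 0.003]
ft_force: [0.2, -0.5, -1.4]
grip_width: 0.0158
grasp_force: 29.9
```

```bash
python3 -c "
from h import *
go(.5342,.0532,.151,80)
o=env.observe();print(o['ft_force'],o['wrist_torque'],o['grip_width'])
c=imaging.get_calibration('wrist');im=imaging.get_image('wrist')
cv2.imwrite('pics/w6.png',cv2.resize(im[150:450,120:520,::-1],None,fx=2,fy=2))"
```

```text
pos [0.5343 0.0539 0.165 ] head 79.87 q7 -0.68 tilt [-0.001 -0.002 -1.   ] -> shift [-0.06  0.01  1.4 ] turn -0.002 t 8.0
[ 0.21895043 -0.48649791 -1.41866942] [-0.0742502  -0.11626395 -0.01138945] 0.015768706768523783
```

View pics/w6.png

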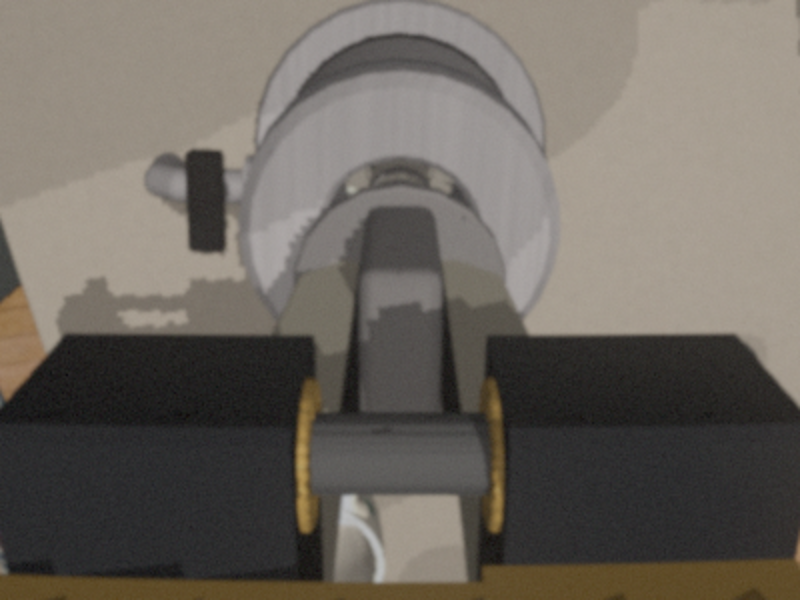

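Well centred (rim 243–557, flange 297–505 in the crop) with no contact. I'll now feel downward in small steps.

>>> move_arm(
  deltas=[
    [1,0,0,0.3,0],
    [1,0,0,0.6,0],
    [1,0,0,0.8,0],
    [1,0,0,1.0,0],
    [1,0,0,1.1,0],
    [1,0,0,1.2,0],
  ],
)

```text
clock: 8.55
tool_pos: [0.535, 0.054, 0.1545]
tool_rot: [2.409, 2.016, 0.0]
ft_force: [0.0, 0.6, -1.7]
grip_width: 0.0162
grasp_force: 29.9
```

>>> move_arm(
  deltas=[
    [1,0,0,0.1,0],
    [1,0,0,0.2,0],
    [1,0,0,0.3,0],
    [1,0,0,0.3,0],
  ],
)

```text
clock: 8.88
tool_pos: [0.535, 0.054, 0.1516]
tool_rot: [2.409, 2.016, 0.0]
ft_force: [-0.7, -0.7, 0.2]
grip_width: 0.0161
grasp_force: 29.9
```

>>> move_arm(
  deltas=[
    [1,0,0,0.1,0],
    [1,0,0,0.2,0],
    [1,0,0,0.2,0],
  ],
)

```text
clock: 9.13
tool_pos: [0.5345, 0.054, 0.1495]
tool_rot: [-2.409, -2.016, 0.001]
ft_force: [-1.3, -0.1, 1.4]
grip_width: 0.016
grasp_force: 29.9
```

>>> move_arm(
  deltas=[
    [1,0,0,0.1,0],
    [1,0,0,0.2,0],
    [1,0,0,0.2,0],
  ],
)

```text
clock: 9.38
tool_pos: [0.5346, 0.0541, 0.1477]
tool_rot: [-2.409, -2.016, 0.001]
ft_force: [-2.0, 0.6, 2.3]
grip_width: 0.0159
grasp_force: 29.9
```

>>> move_arm(
  deltas=[
    [1,0,0,0.1,0],
    [1,0,0,0.2,0],
    [1,0,0,0.2,0],
  ],
)

```text
clock: 9.63
tool_pos: [0.5346, 0.0541, 0.1457]
tool_rot: [-2.409, -2.016, 0.001]
ft_force: [-2.1, 1.0, 3.6]
grip_width: 0.0163
grasp_force: 29.9
```

```bash
python3 -c "
from h import *
go(.5342,.0532,.1377,80)
o=env.observe();print(o['ft_force'],o['wrist_torque'],o['grip_width'])"
```

```text
pos [0.5346 0.0541 0.1457] head 79.84 q7 -0.71 tilt [-0.    -0.001 -1.   ] -> shift [-0.1  -0.02  0.8 ] turn -0.003 t 9.63
[-2.05205148  1.0337338   3.59509566] [ 0.17783635  0.66146642 -0.1574791 ] 0.016301754331325947
```

>>> move_arm(
  deltas=[
    [1,0,0,0.1,0],
    [1,0,0,0.1,0],
    [1,0,0,0.1,0],
  ],
)

```text
clock: 9.88
tool_pos: [0.5346, 0.0541, 0.1446]
tool_rot: [-2.409, -2.016, 0.001]
ft_force: [-1.5, 1.2, 3.4]
grip_width: 0.0159
grasp_force: 29.9
```

>>> move_arm(
  deltas=[
    [1,0,0,0.1,0],
    [1,0,0,0.1,0],
    [1,0,0,0.1,0],
  ],
)

```text
clock: 10.13
tool_pos: [0.5347, 0.054, 0.1435]
tool_rot: [-2.409, -2.016, 0.001]
ft_force: [-1.7, 0.2, 3.2]
grip_width: 0.016
grasp_force: 29.9
```

```bash
python3 -c "
from h import *
go(.5342,.0532,.1377,80)
o=env.observe();print(o['ft_force'],o['wrist_torque'],o['grip_width'])"
```

```text
pos [0.5347 0.054  0.1435] head 79.85 q7 -0.71 tilt [-0.    -0.001 -1.   ] -> shift [-0.09 -0.03  0.58] turn -0.003 t 10.13
[-1.68679051  0.22762655  3.18281565] [ 0.21960129  0.86489296 -0.21445975] 0.01596550641466812
```

Below rib height already, and the torque (Tz −0.21) suggests a pin against the anticlockwise edge of a gap. I'll ease a few degrees clockwise and watch the torque.

>>> move_arm(
  deltas=[
    [1,0,0,0,0.04],
    [1,0,0,0,0.08],
    [1,0,0,0,0.1],
    [1,0,0,0,0.1],
  ],
)

```text
clock: 10.47
tool_pos: [0.5351, 0.054, 0.1435]
tool_rot: [2.507, 1.893, 0.0]
ft_force: [-1.0, 1.5, 1.9]
grip_width: 0.0158
grasp_force: 29.9
```

```bash
cat > s.py <<'E'
from h import *
go(.5342,.0532,.1377,80)
o=env.observe();print(o['ft_force'].round(2),o['wrist_torque'].round(3),o['grip_width'])
E
python3 s.py
```

```text
pos [0.5351 0.054  0.1435] head 74.11 q7 -0.78 tilt [-0.  0. -1.] -> shift [-0.11 -0.06  0.58] turn -0.103 t 10.47
[-0.96  1.49  1.9 ] [ 0.162  0.359 -0.019] 0.015766728706026235
```

The torque is gone, so it is in the gap. A bit more clockwise, then down.

>>> move_arm(
  deltas=[
    [1,0,0,0,0.04],
    [1,0,0,0,0.07],
    [1,0,0,0.1,0.07],
    [1,0,0,0.2,0.07],
    [1,0,0,0.3,0.07],
    [1,0,0,0.3,0.07],
  ],
)

```text
clock: 10.97
tool_pos: [0.5353, 0.054, 0.1405]
tool_rot: [2.571, 1.806, 0.001]
ft_force: [0.4, 0.3, 0.8]
grip_width: 0.0156
grasp_force: 29.9
```

```bash
python3 s.py
```

```text
pos [0.5353 0.054  0.1405] head 70.17 q7 -0.84 tilt [ 0.  0. -1.] -> shift [-0.11 -0.07  0.28] turn -0.172 t 10.97
[0.41 0.31 0.83] [-0.004 -0.105  0.014] 0.015577400462639895
```

>>> move_arm(
  deltas=[
    [1,0,0,0.1,0],
    [1,0,0,0.2,0],
    [1,0,0,0.2,0],
  ],
)

```text
clock: 11.22
tool_pos: [0.5352, 0.054, 0.1385]
tool_rot: [2.571, 1.805, 0.001]
ft_force: [0.3, -1.0, 1.7]
grip_width: 0.016
grasp_force: 29.9
```

>>> move_arm(
  deltas=[
    [1,0,0,0.05,0],
    [1,0,0,0.1,0],
    [1,0,0,0.1,0],
  ],
)

```text
clock: 11.47
tool_pos: [0.5352, 0.054, 0.1376]
tool_rot: [2.571, 1.805, 0.001]
ft_force: [-0.1, 0.3, 2.4]
grip_width: 0.0157
grasp_force: 29.9
```

```bash
python3 s.py
```

```text
pos [0.5352 0.054  0.1376] head 70.12 q7 -0.84 tilt [ 0.  0. -1.] -> shift [-0.11 -0.06 -0.01] turn -0.172 t 11.47
[-0.06  0.28  2.39] [-0.115 -0.343  0.044] 0.015746392590108748
```

>>> move_arm(
  deltas=[
    [1,0,0,0.05,0],
    [1,0,0,0.1,0],
    [1,0,0,0.1,0],
  ],
)

```text
clock: 11.72
tool_pos: [0.5353, 0.0541, 0.1372]
tool_rot: [2.571, 1.804, 0.001]
ft_force: [-0.0, -0.4, 9.3]
grip_width: 0.0158
grasp_force: 29.9
```

```bash
python3 s.py
```

```text
pos [0.5353 0.0541 0.1372] head 70.11 q7 -0.84 tilt [ 0.     0.001 -1.   ] -> shift [-0.12 -0.08 -0.05] turn -0.173 t 11.72
[-0.04 -0.44  9.31] [-0.247  0.098  0.009] 0.015831587100980895
```

Floor felt at TCP z 0.1374, which matches thread_start. I'll ease off 0.3 mm and turn clockwise, checking forces as I go.

>>> move_arm(
  deltas=[
    [1,0,0,-0.05,0],
    [1,0,0,-0.05,0.06],
    [1,0,0.02,-0.05,0.12],
    [1,0,0.02,-0.05,0.18],
    [1,0,0.03,-0.05,0.24],
    [1,-0.01,0.04,-0.05,0.3],
    [1,-0.01,0.04,-0.05,0.36],
    [1,-0.01,0.04,-0.05,0.36],
  ],
)

```text
clock: 12.38
tool_pos: [0.5353, 0.0539, 0.1374]
tool_rot: [2.855, 1.31, 0.0]
ft_force: [-0.0, 0.2, 5.7]
grip_width: 0.0161
grasp_force: 29.9
```

```bash
python3 s.py
```

```text
pos [0.5353 0.0539 0.1374] head 49.29 q7 -1.11 tilt [ 0.  0. -1.] -> shift [-0.13 -0.04 -0.03] turn -0.536 t 12.38
[-0.02  0.24  5.73] [-0.074  0.053  0.004] 0.016056830012588605
```

>>> move_arm(
  deltas=[
    [1,0,0.01,0,0.06],
    [1,0,0.02,0,0.12],
    [1,-0.01,0.03,0,0.18],
    [1,-0.01,0.03,0,0.24],
    [1,-0.01,0.03,0,0.24],
  ],
)

```text
clock: 12.8
tool_pos: [0.5355, 0.0535, 0.1372]
tool_rot: [2.991, 0.96, 0.0]
ft_force: [0.6, -1.2, 1.5]
grip_width: 0.0156
grasp_force: 29.9
```

```bash
python3 s.py
```

```text
pos [0.5355 0.0535 0.1372] head 35.6 q7 -1.29 tilt [-0.  0. -1.] -> shift [-0.12 -0.05 -0.05] turn -0.775 t 12.8
[ 0.61 -1.22  1.52] [-0.114 -0.212 -0.031] 0.015644575879689503
```

>>> move_arm(
  deltas=[
    [1,0,0.01,0.03,0.06],
    [1,0,0.02,0.06,0.12],
    [1,-0.01,0.02,0.1,0.18],
    [1,-0.01,0.03,0.12,0.24],
    [1,-0.01,0.03,0.12,0.24],
  ],
)

```text
clock: 13.22
tool_pos: [0.5354, 0.0532, 0.1358]
tool_rot: [3.084, 0.598, -0.001]
ft_force: [-0.8, 1.1, 2.5]
grip_width: 0.0157
grasp_force: 29.9
```

```bash
python3 s.py
```

```text
pos [0.5354 0.0532 0.1358] head 21.96 q7 -1.46 tilt [-0.  0. -1.] -> shift [-0.11 -0.04 -0.19] turn -1.013 t 13.22
[-0.76  1.05  2.51] [-0.091 -0.063 -0.024] 0.015678454925065925
```

>>> move_arm(
  deltas=[
    [1,0,0.01,0.04,0.06],
    [1,0,0.02,0.08,0.12],
    [1,-0.01,0.02,0.12,0.18],
    [1,-0.01,0.02,0.15,0.24],
    [1,-0.01,0.02,0.15,0.24],
  ],
)

```text
clock: 13.63
tool_pos: [0.5354, 0.053, 0.1343]
tool_rot: [3.133, 0.227, -0.001]
ft_force: [0.1, -0.3, 2.1]
grip_width: 0.0159
grasp_force: 29.9
```

```bash
python3 s.py
```

```text
pos [0.5354 0.053  0.1343] head 8.28 q7 -1.64 tilt [-0.  0. -1.] -> shift [-0.12 -0.04 -0.34] turn -1.252 t 13.63
[ 0.08 -0.29  2.13] [-0.07   0.008  0.012] 0.015864432850094787
```

>>> move_arm(
  deltas=[
    [1,0,0.01,0.04,0.06],
    [1,0,0.01,0.07,0.12],
    [1,-0.01,0.02,0.1,0.18],
    [1,-0.01,0.02,0.1,0.24],
    [1,-0.01,0.02,0.1,0.24],
  ],
)

```text
clock: 14.05
tool_pos: [0.5354, 0.0527, 0.1334]
tool_rot: [3.138, -0.149, -0.0]
ft_force: [-0.4, -0.7, 2.1]
grip_width: 0.0156
grasp_force: 29.9
```

```bash
python3 s.py
```

```text
pos [0.5354 0.0527 0.1334] head -5.42 q7 -1.81 tilt [-0.  0. -1.] -> shift [-0.12 -0.03 -0.43] turn -1.491 t 14.05
[-0.36 -0.7   2.09] [-0.03  -0.045  0.025] 0.015634612315064755
```

>>> move_arm(
  deltas=[
    [1,0,0.01,0.02,0.06],
    [1,0,0.01,0.02,0.12],
    [1,-0.01,0.02,0.02,0.18],
    [1,-0.01,0.02,0.02,0.24],
    [1,-0.02,0.02,0.02,0.3],
    [1,-0.02,0.02,0.02,0.34],
    [1,-0.02,0.02,0.02,0.34],
  ],
)

```text
clock: 14.63
tool_pos: [0.5352, 0.0526, 0.1332]
tool_rot: [3.068, -0.675, -0.0]
ft_force: [0.7, -0.6, 3.5]
grip_width: 0.0159
grasp_force: 29.9
```

```bash
python3 s.py
```

```text
pos [0.5352 0.0526 0.1332] head -24.82 q7 -2.05 tilt [-0.  0. -1.] -> shift [-0.12 -0.02 -0.45] turn -1.829 t 14.63
[ 0.68 -0.58  3.53] [-0.047 -0.037 -0.012] 0.01591126997772768
```

Now a gentle upward tug to confirm the rib holds it.

>>> move_arm(
  deltas=[
    [1,0,0,-0.05,0],
    [1,0,0,-0.1,0],
    [1,0,0,-0.1,0],
  ],
)

```text
clock: 14.88
tool_pos: [0.5352, 0.0526, 0.1342]
tool_rot: [-3.068, 0.676, 0.0]
ft_force: [0.1, -0.9, 2.1]
grip_width: 0.0156
grasp_force: 29.9
```

```bash
python3 s.py
```

```text
pos [0.5352 0.0526 0.1342] head -24.86 q7 -2.05 tilt [-0.  0. -1.] -> shift [-0.12 -0.02 -0.35] turn -1.83 t 14.88
[ 0.11 -0.86  2.09] [-0.046 -0.065 -0.034] 0.01560216984009289
```

>>> move_arm(
  deltas=[
    [1,0,0,-0.04,0],
    [1,0,0,-0.06,0],
    [1,0,0,-0.06,0],
  ],
)

```text
clock: 15.13
tool_pos: [0.5351, 0.0526, 0.1345]
tool_rot: [3.067, -0.679, -0.001]
ft_force: [0.8, -0.6, -3.6]
grip_width: 0.0154
grasp_force: 29.9
```

```bash
python3 s.py
```

```text
pos [0.5351 0.0526 0.1345] head -24.96 q7 -2.05 tilt [-0.  0. -1.] -> shift [-0.11 -0.02 -0.32] turn -1.832 t 15.13
[ 0.78 -0.61 -3.63] [-0.048 -0.319  0.015] 0.015448761614136964
```

The rib holds: Fz −3.6 at +1.2 mm play. A few more degrees clockwise, then release and rise.

>>> move_arm(
  deltas=[
    [1,0,0,0.06,0],
    [1,0,0,0.06,0.04],
    [1,0,0.01,0.06,0.08],
    [1,0,0.01,0.06,0.1],
    [1,0,0.01,0.06,0.1],
  ],
)

```text
clock: 15.55
tool_pos: [0.5352, 0.0525, 0.1342]
tool_rot: [3.029, -0.833, -0.0]
ft_force: [-0.4, -0.4, 1.3]
grip_width: 0.0159
grasp_force: 29.9
```

```bash
python3 s.py
```

```text
pos [0.5352 0.0525 0.1342] head -30.74 q7 -2.12 tilt [-0.  0. -1.] -> shift [-0.12 -0.01 -0.35] turn -1.933 t 15.55
[-0.4  -0.35  1.29] [-0.067  0.029 -0.053] 0.015862022528991337
```

>>> move_arm(
  deltas=[
    [2,0,0,0,0],
    [3,0,0,0,0],
    [4,0,0,0,0],
    [5,0,0,0,0],
    [5,0,0,0,0],
    [5,0,0,-1,0],
    [5,0,0,-3,0],
    [5,0,0,-5,0],
  ],
)

```text
clock: 16.22
tool_pos: [0.5348, 0.0523, 0.1849]
tool_rot: [3.028, -0.832, -0.002]
ft_force: [0.0, 0.7, 0.3]
grip_width: 0.0496
grasp_force: 0.0
```

>>> move_arm(
  deltas=[
    [5,-1,0,-3,0],
    [5,-3,0,-6,0],
    [5,-6,0,-9,0],
    [5,-6,0,-9,0],
    [5,-6,0,-9,0],
  ],
)

```text
clock: 16.63
tool_pos: [0.4836, 0.084, 0.2764]
tool_rot: [-3.028, 0.828, -0.005]
ft_force: [0.1, -0.2, -0.5]
grip_width: 0.05
grasp_force: 0.0
```

```bash
python3 -c "
from h import *
o=env.observe();print(o['clock'],o['tool_pos'],o['ft_force'])
c=imaging.get_calibration('wrist');im=imaging.get_image('wrist')
W=np.array([.5345,.0528,0])
print([proj(c,W+[0,0,z]).round(0).tolist() for z in (.12,.1255,.1685)])
cv2.imwrite('pics/w7.png',im[:,:,::-1])"
```

```text
16.6333 [0.4835827  0.08400048 0.27636009] [ 0.14852695 -0.21784382 -0.51226529]
[[323.0, 151.0], [323.0, 151.0], [323.0, 154.0]]
```

View pics/w7.png

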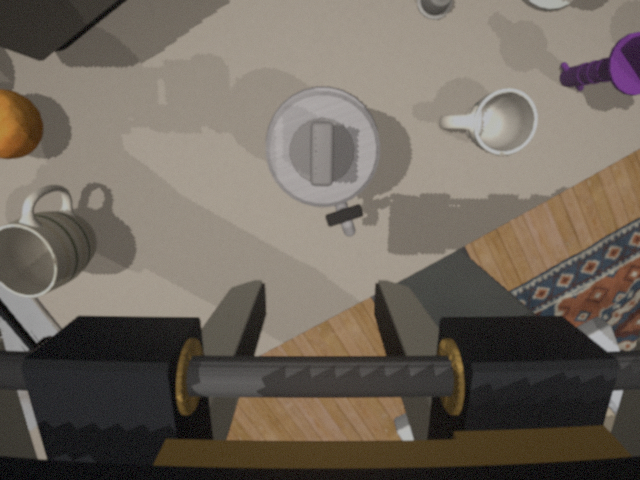

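The cartridge stands centred in the unit at (322,148). The flange is down, the bar still points the way I left it, the mugs are undisturbed and the gripper is clear. Handing in.

```bash
python3 -c "
from rig import env
print(env.close_job())"
```

```text
the job is handed in; nothing more can be done
None
```

The cartridge is screwed home in the filter unit, held under the rib against the spring; it is released and handed in at about 17 s, with about 9 N the highest force read. By my estimate the flange sits about 1.3 mm over the rim, right at the tolerance, and the hand-in gave no verdict.

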